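Fetch the bur block from behind the standing equipment

ROBOT

A 6-joint arm with a two-finger parallel gripper is mounted at the origin on the work surface. World frame = base frame: x ahead of the robot, y to its left, z up, the work surface at z = 0. Lengths are in m, angles in degrees, forces in N, time in s.
With the tool pointing down it reaches from about 0.35 to 0.775 m from the base axis. Payload 7.3 kg.
Tool frame: the origin (TCP) lies on the mounting face of the last link; the fingertips stand 178 mm ahead of it and the grasp point (between the pads) lies 159 mm ahead of it; z points along the fingers, y is the line along which they close (so a half turn about z gives the same grasp; the last joint's range is limited). The gripper opens to 92 mm and grips with 3 to 60 N. Pads are 19 mm wide; open, the fingers measure 130 mm over their backs; the gripper's body (75 mm by 190 mm) begins 47 mm behind the grasp point.
Start: joints at [-74.771, 19.595, 87.324, -0, 73.075, -8.365], TCP at [0.21, -0.481, 0.405] pointing down, gripper open.
Joint ranges: [-145.02, 145.02], [-44.19, 115.74], [2.07, 154.8], [-57.11, 237.11], [16.16, 152.29], [-177.93, 177.93]. Speed limits (degrees/s): [147.25, 147.25, 180, 180, 180, 180].

INTERFACE

Orientations are given as [roll, pitch, yaw] about the fixed x, y, z axes, in that order (R = Rz(yaw) Ry(pitch) Rx(roll)).
In Python, from plant import r gives the robot as it stands. Calls block until the motion is done:
- r.goto(position, orientation): joint-space move of the TCP to a pose.
- r.movel(position, vel=0.15, ori=None, stop_force=None): straight line of the TCP; ori=None keeps the orientation; vel is the mean speed in m/s. With stop_force (N) it stops when the force on the tool has changed by that much, and returns True; else False.
- r.move_joints(angles): joint-space move.
- r.gripper_open() and r.close_gripper(force=None): open the fingers fully, or close them until they stop; force is the grip in N (None keeps the last).
- r.pause(seconds).
- r.inverse_kinematics(position, orientation): joint angles nearest the present ones, or None.
- r.get_obs(): the state.
- r.camera(name): name is "scene" or "top"; returns the picture (420x560x3 uint8, red, green, blue); there is no depth.
- r.camera_info(name): a dict with "fovy" (degrees; the focal length in pixels is half the picture's height over the tangent of half this angle, whatever the lens; pixels are square), "cx", "cy" (the principal point, pixels), "rvec" (rotation vector, rad) and "tvec" (3), from world to camera coordinates, as OpenCV has them. Camera axes: x right, y down, z forward; pixel columns grow to the right and rows downward; lengths in m; the calibration is good to about 2 mm. A picture is of the moment at which its call begins. camera_info takes no time and is no camera call.
A pose or a line that the arm cannot do raises r.Unreachable and nothing moves.
- r.hand_in(): hands the job in; it is judged then, once.
Trained networks look in the newest picture that a camera, given by its name, has taken for a name from the list of things; names that differ only in an ending like _2 or _b are one class to them, and where a whole thing is asked for, a point or a joint stands for the part that bears it (a point fixed in the world has none). Each returns a list of dicts, best first, with "score" (0 to 1); they miss things now and then, are a little off and sometimes report something else, mostly with a low value. They report only what shows in the picture. A call takes as long as a camera call.
- r.silhouettes(camera, thing): "pixels" (420x560 bool, what is visible of it) and "box" ([centre column, centre row, width, height] as shares, 0 to 1, of the picture: columns of its width, rows of its height, round what is visible of it).
- r.pinpoint(camera, thing): "xy" ([column, row] as shares, 0 to 1, of the picture: columns of its width, rows of its height: a listed point, or the origin of a listed thing).
The state is a dict: "t": time; "qpos": joint angles; "qd": joint speeds; "tau": joint torques, N m; "eef_pos": TCP position; "ee_rot": TCP orientation; "force": force on the tool from outside, world axes, zero at the start; "torque": the same for the moment, N m; "opening": opening from 0.0 (shut) to 1.0 (fully open); "grip_force": force on a finger pad.
Only numpy, scipy, OpenCV 4.12 (cv2) and the standard library are available. Lean on these libraries where they do the work, as an engineer would, in place of code of your own. Each camera call takes 0.05 s, during which the arm holds its last target. There are 200 camera calls.

TASK

Get the white bur block, which stands at the back of the dark storage board, ready for milling: first set the three tall things in front of it aside on the steel tray, all standing upright, then lay the bur block squarely in the middle of the rubber mat on top of the micromotor control unit, lengthwise on the mat with its burs up. Then stand the three tall things back on the board, each on the very pad it came from. Set everything down gently without dropping it, knock nothing over, and leave the other things on the bench where they are.

Things in the scene. Friction and masses are not known exactly. Their poses are not given: they have to be found in the camera images.
- block_mid (a point): Bur block, loose, 0.2 kg: white plastic block on an ivory foot, 44 (its x) x 150 (its y) x 30 mm high; two rows of thin upright burs, 10 mm either side of its middle line, stand 20 mm above its top. The point is the centre of the plastic block, 15 mm above its underside; z up. It stands behind the tall things, 12 mm from them. Grip across the 44 mm.
- model_table_mid (a point): Model table, loose, 0.4 kg, 100 mm tall, one rigid piece: round black foot (56 mm diameter), ball, metal clamp head on top. The point is on its upright axis, 50 mm above its underside; z up. The head, 62 to 100 mm above the underside, is 28 mm wide along its x and 50 mm along its y (screw knob out to 33 mm at +y): grip it across its x. Stands on a pad of the board.
- spindle_mid (a point): Drill-chuck spindle upright in its foot, loose, 0.33 kg, 125 mm tall: round steel foot (52 mm diameter), chuck, collar with two thumb screws (out to 25 mm along its y), then a plain round shank of 18 mm diameter from 60 to 125 mm above the underside, to grip from any side. The point is on its axis, 62.5 mm above its underside; z up. Stands on a pad of the board.
- cutter_box_mid (a point): Tall cutter box, loose, 0.13 kg, 92 mm tall, one rigid piece: square ivory base 46 x 46 x 26 mm with a clear cover 44 x 44 mm, cutters visible inside. The point is its centre, 46 mm above its underside; x and y square to its sides, z up. Grip the cover across two opposite sides. Stands on a pad of the board.
- board: Fixed dark wooden storage board, 160 (x) x 224 (y) mm, top 8 mm above the bench; white rim 20 mm high, 6 mm thick along the back (+x) and ends, open in front (-x, robot's side). Origin: centre of its underside. Three flush rubber pads (52 mm diameter) at x -42, y -64, 0, +64 mm; a tall thing starts within 5 mm of each. The bur block starts near x +20, y 0, along y.
- unit: Micromotor control unit: fixed white case 130 (x) x 210 (y) x 70 mm high, dial and display on its front (-x), left or right of the board. Origin: centre of its underside. On top a black rubber mat 76 (x) x 180 (y) mm, centred, its face 70 mm above the bench; a thin lip 2 mm higher than the mat runs round the case's edge, 60 mm from the middle in x, 100 mm in y.
- tray: Stainless steel instrument tray, the side area: fixed, empty, 260 (x) x 140 (y) mm, floor 3 mm above the bench, rim 10 mm high and 3 mm thick. Origin: centre of its underside; x along its length. Stands on the other side of the board from the control unit.
- ring_base_large_mid (a point): Bystander: large casting-ring base, a black rubber cup (72 mm diameter, 32 mm high) on a steel flange (82 mm); loose, stays where it is. The point is on its axis half-way up.
- ring_base_small_mid (a point): Bystander: small casting-ring base, a black rubber cup (48 mm diameter, 28 mm high) on a steel flange (58 mm); loose, stays where it is. The point is on its axis half-way up.
- micrometer_mid (a point): Bystander: micrometer lying flat, 155 mm long along its x, 18 mm thick, frame towards -x; loose, stays where it is. The point is 9 mm above the bench, near the middle of its length.

How it is judged (in metres and radians):
On the way, in this order (a step that is already met when the one before it is completed fails the run):
1. the model table, the spindle and the cutter box all stand upright and released on the steel tray, the bur block not yet moved from the board (x of model_table_mid in the frame of tray between -0.115 and 0.115 m and y of model_table_mid in the frame of tray between -0.06 and 0.06 m and z of model_table_mid in the frame of tray between 0.045 and 0.061 m and angle between each of model_table_mid, spindle_mid, cutter_box_mid's own z axis and vertical below 0.1 rad and x of spindle_mid in the frame of tray between -0.115 and 0.115 m and y of spindle_mid in the frame of tray between -0.06 and 0.06 m and z of spindle_mid in the frame of tray between 0.0575 and 0.0735 m and x of cutter_box_mid in the frame of tray between -0.115 and 0.115 m and y of cutter_box_mid in the frame of tray between -0.06 and 0.06 m and z of cutter_box_mid in the frame of tray between 0.041 and 0.057 m and contact force between each of model_table, spindle, cutter_box and the fingers below 0.1 N and linear speed of each of model_table, spindle, cutter_box below 0.02 m/s and angular speed of each of model_table, spindle, cutter_box below 0.2 rad/s and distance of block_mid from where it was at the start of the episode below 0.03 m), for 0.2 s.
2. the bur block lies released on the middle of the control unit's mat, while the three tall things are still on the tray (x of block_mid in the frame of unit between -0.015 and 0.015 m and y of block_mid in the frame of unit between -0.015 and 0.015 m and z of block_mid in the frame of unit between 0.079 and 0.091 m and angle between the y axis of block_mid and the y axis of unit, either way round below 0.15 rad and angle between block_mid's own z axis and vertical below 0.06 rad and contact force between block and the fingers below 0.1 N and linear speed of block below 0.02 m/s and angular speed of block below 0.2 rad/s and x of model_table_mid in the frame of tray between -0.115 and 0.115 m and y of model_table_mid in the frame of tray between -0.06 and 0.06 m and z of model_table_mid in the frame of tray between 0.045 and 0.061 m and angle between each of model_table_mid, spindle_mid, cutter_box_mid's own z axis and vertical below 0.1 rad and x of spindle_mid in the frame of tray between -0.115 and 0.115 m and y of spindle_mid in the frame of tray between -0.06 and 0.06 m and z of spindle_mid in the frame of tray between 0.0575 and 0.0735 m and x of cutter_box_mid in the frame of tray between -0.115 and 0.115 m and y of cutter_box_mid in the frame of tray between -0.06 and 0.06 m and z of cutter_box_mid in the frame of tray between 0.041 and 0.057 m), for 0.2 s.
At the end, for the whole second after the job is handed in: The bur block lies flat on the unit's mat, centre within 15 mm of the middle both ways and within 0.15 rad of lengthwise; model table, spindle and cutter box stand upright (0.08 rad), each within 15 mm of where it stood at the start; all released and at rest (x of block_mid in the frame of unit between -0.015 and 0.015 m and y of block_mid in the frame of unit between -0.015 and 0.015 m and z of block_mid in the frame of unit between 0.079 and 0.091 m and angle between the y axis of block_mid and the y axis of unit, either way round below 0.15 rad and angle between block_mid's own z axis and vertical below 0.06 rad and distance of each of model_table_mid, spindle_mid, cutter_box_mid from where it was at the start of the episode below 0.015 m and angle between each of model_table_mid, spindle_mid, cutter_box_mid's own z axis and vertical below 0.08 rad and linear speed of each of model_table, spindle, cutter_box, block below 0.02 m/s and angular speed of each of model_table, spindle, cutter_box, block below 0.2 rad/s); the robot touches nothing.
It fails at once if a bystander (either casting-ring base or the micrometer) pushed more than 20 mm from its place (distance of any of ring_base_large_mid, ring_base_small_mid, micrometer_mid from where it was at the start of the episode above 0.02 m).
It fails at once if one of the tall things or the bur block tipped by more than 0.6 rad (angle between any of model_table_mid, spindle_mid, cutter_box_mid, block_mid's own z axis and vertical above 0.6 rad).
It fails at once if the bur block or a tall thing dropped: let go well above (15 to 25 mm or more) where it would stand ((height (world z) of block_mid above 0.102 m and contact force between block and the fingers below 0.05 N) or (height (world z) of model_table_mid above 0.078 m and contact force between model_table and the fingers below 0.05 N) or (height (world z) of spindle_mid above 0.0905 m and contact force between spindle and the fingers below 0.05 N) or (height (world z) of cutter_box_mid above 0.074 m and contact force between cutter_box and the fingers below 0.05 N)).
It also fails if it takes over 138 s, if anything falls off the work surface, if the arm or the gripper's body presses on something with over 40 N, if the wrist force passes 120 N, or if a joint passes its speed limit or range.

## Working session

There is one attempt and no reset: what is moved stays moved. The work goes in short steps, each a Python script; the robot and the scene stay as the last script left them, time stands still between calls to the robot, and variables do not carry over. Pictures are saved under pics/ and viewed, at most 14 in all, crops included, and the job is handed in when it is done.

```bash
ls; mkdir -p pics; python3 - <<'E'
from plant import r
import cv2,numpy as np
for c in ("scene","top"):
    im=r.camera(c); cv2.imwrite(f"pics/{c}0.png",im[:,:,::-1]); i=r.camera_info(c); print(c,i)
    for n in "block_mid model_table_mid spindle_mid cutter_box_mid board unit tray ring_base_large_mid ring_base_small_mid micrometer_mid".split():
        print(n,[(round(d["score"],2),np.round(np.array(d["xy"])*[560,420],1).tolist()) for d in r.pinpoint(c,n)[:2]])
print(r.get_obs()["t"])
E
```

```text
pics
scene {'fovy': 46.49570089287279, 'cx': 288.4318754343782, 'cy': 204.91476210280868, 'rvec': array([ 2.47330213,  0.81274333, -0.22903881]), 'tvec': array([-0.49671724, -0.28366901,  1.31524932])}
block_mid [(0.95, [265.0, 213.2])]
model_table_mid [(0.92, [261.5, 167.6]), (0.22, [132.6, 299.2])]
spindle_mid [(0.87, [242.3, 185.6]), (0.61, [372.3, 226.0])]
cutter_box_mid [(0.84, [226.2, 207.9]), (0.73, [130.7, 299.8])]
board [(0.57, [258.8, 211.0])]
unit [(0.96, [132.0, 297.5])]
tray [(0.71, [324.8, 106.4])]
ring_base_large_mid [(0.87, [317.6, 300.0])]
ring_base_small_mid [(0.66, [242.5, 301.9])]
micrometer_mid [(0.73, [371.5, 224.0])]
top {'fovy': 54.67202011680628, 'cx': 286.13115581688675, 'cy': 212.01212383981166, 'rvec': array([ 2.16114696, -2.1404433 ,  0.13657065]), 'tvec': array([0.00678916, 0.62155835, 0.83417218])}
block_mid [(0.56, [305.2, 229.2])]
model_table_mid [(0.66, [273.1, 262.8])]
spindle_mid [(0.55, [304.1, 262.2])]
cutter_box_mid [(0.98, [336.2, 257.8])]
board [(0.92, [298.7, 244.2]), (0.3, [335.0, 261.8])]
unit [(0.75, [453.0, 280.5])]
tray [(0.63, [143.1, 265.5])]
ring_base_large_mid [(0.92, [348.7, 137.7])]
ring_base_small_mid [(0.82, [395.6, 198.4])]
micrometer_mid [(0.69, [252.9, 141.2])]
1.1
```

```bash
cat > h.py <<'E'
import cv2,numpy as np
from plant import r
def cam(c):
    i=r.camera_info(c); f=210/np.tan(np.radians(i["fovy"])/2)
    K=np.array([[f,0,i["cx"]],[0,f,i["cy"]],[0,0,1.]])
    return K,np.array(i["rvec"]),np.array(i["tvec"])
def at_z(c,px,z):
    K,rv,t=cam(c);R=cv2.Rodrigues(rv)[0]
    d=R.T@np.linalg.solve(K,[px[0],px[1],1]);o=-R.T@t
    return (o+d*(z-o[2])/d[2])
def proj(c,P):
    K,rv,t=cam(c); return cv2.projectPoints(np.array(P,float).reshape(-1,1,3),rv,t,K,None)[0][:,0]
E
python3 - <<'E'
from h import *
S=dict(block_mid=([265.0,213.2],[305.2,229.2],.023),model_table_mid=([261.5,167.6],[273.1,262.8],.058),spindle_mid=([242.3,185.6],[304.1,262.2],.0705),cutter_box_mid=([226.2,207.9],[336.2,257.8],.054),board=([258.8,211],[298.7,244.2],0),unit=([132,297.5],[453,280.5],0),tray=([324.8,106.4],[143.1,265.5],0),large=([317.6,300],[348.7,137.7],.016),small=([242.5,301.9],[395.6,198.4],.014),mic=([371.5,224],[252.9,141.2],.009))
for n,(a,b,z) in S.items(): print(n,at_z("scene",a,z).round(4)[:2],at_z("top",b,z).round(4)[:2])
for c in("scene","top"):
    K,rv,t=cam(c);print(c,-cv2.Rodrigues(rv)[0].T@t)
a=cv2.imread("pics/scene0.png");b=cv2.imread("pics/top0.png")
cv2.imwrite("pics/s_crop.png",cv2.resize(a[60:380,40:460],(788,600)));cv2.imwrite("pics/t_crop.png",cv2.resize(b[110:380,90:510],None,fx=1.9,fy=1.9,interpolation=cv2.INTER_CUBIC))
E
```

```text
block_mid [ 0.5766 -0.0346] [ 0.5863 -0.0292]
model_table_mid [0.5091 0.0415] [0.5125 0.0387]
spindle_mid [ 0.5113 -0.0295] [ 0.5143 -0.0252]
cutter_box_mid [ 0.5121 -0.0884] [ 0.5242 -0.0929]
board [ 0.5523 -0.0281] [ 0.5547 -0.0158]
unit [ 0.4698 -0.3509] [ 0.4781 -0.3561]
tray [0.4923 0.3327] [0.5041 0.3295]
large [ 0.7873 -0.1312] [ 0.7963 -0.1274]
small [ 0.6656 -0.2251] [ 0.6579 -0.2308]
mic [0.7818 0.0919] [0.7884 0.0906]
scene [ 0.95255888 -0.4599163   0.96859975]
top [0.50639292 0.00779101 0.90869666]
```

View pics/t_crop.png

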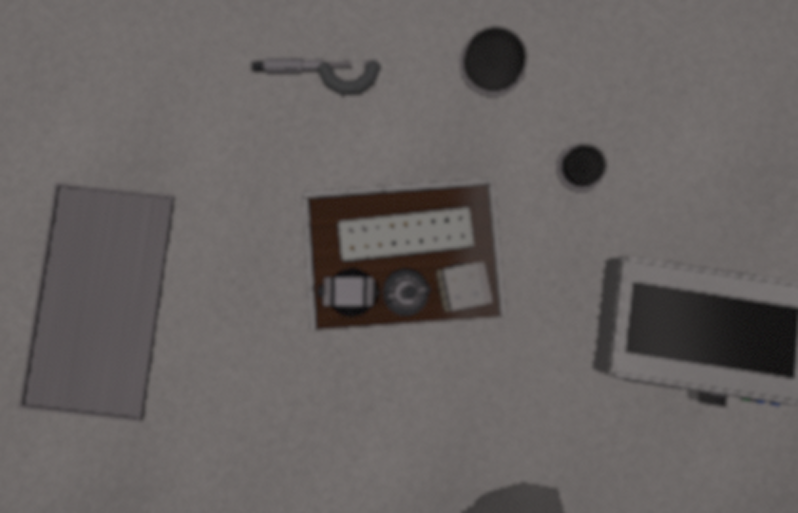

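View pics/s_crop.png

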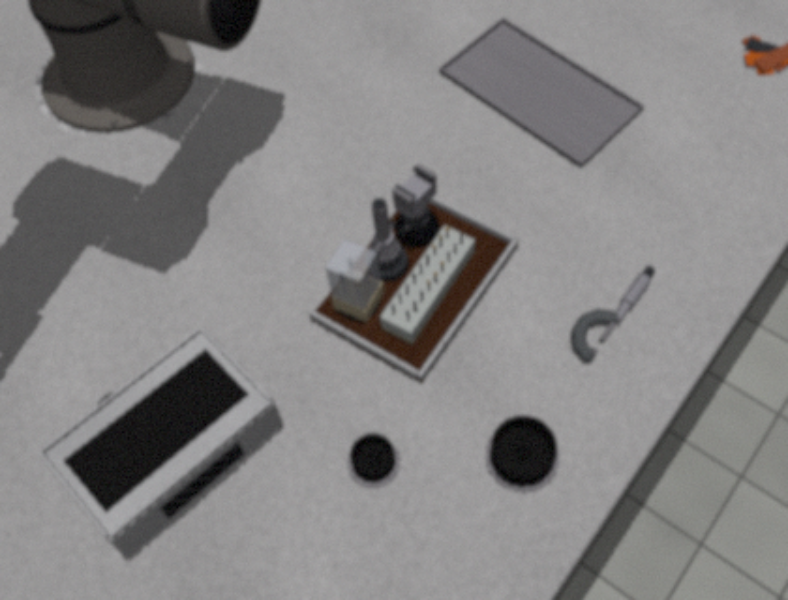

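The top picture shows the tray on the left (y+), the board in the centre with table, spindle and box from left to right and the block behind them, and the unit on the right. Next I fit the poses from the silhouettes.

```bash
python3 - <<'E'
from h import *
def rect(m,c,z):
    m=m.astype(np.uint8); cs,_=cv2.findContours(m,cv2.RETR_EXTERNAL,cv2.CHAIN_APPROX_NONE); p=max(cs,key=cv2.contourArea)[:,0]
    w=np.array([at_z(c,q,z)[:2] for q in p],np.float32)*1000
    (x,y),(a,b),t=cv2.minAreaRect(w); return np.round([x,y,a,b,t],1)
r.camera("scene"); 
T=cv2.imread("pics/top0.png")
for c in("top","scene"):
    r.camera(c); g=cv2.GaussianBlur(cv2.imread(f"pics/{c}0.png"),(3,3),0).max(2)
    for n,z in (("board",.014),("tray",.01),("block_mid",.03),("cutter_box_mid",.1),("model_table_mid",.1),("spindle_mid",.06),("unit",.072)):
        if c=="scene" and n not in("tray","unit"): continue
        s=r.silhouettes(c,n)
        if s: print(c,n,round(s[0]["score"],2),rect(s[0]["pixels"],c,z),s[0]["pixels"].sum())
        if s and n=="unit":
            m=s[0]["pixels"]; k=(m&(g<70)).astype(np.uint8); k=cv2.morphologyEx(k,cv2.MORPH_OPEN,np.ones((9,9))); print("mat",rect(k,c,.07))
cv2.imwrite("pics/t_zoom.png",cv2.resize(T[195:295,245:360],None,fx=6,fy=6,interpolation=cv2.INTER_CUBIC))
E
```

```text
top board 0.65 [555.6 -23.  160.1 224.8   4.8] 4365
top tray 0.92 [499.9 329.4 145.  262.1  84.8] 7776
top block_mid 0.87 [576.7 -25.6  45.  150.1   6.9] 1358
top cutter_box_mid 0.55 [516.9 -82.9  43.7  53.   11.7] 578
top model_table_mid 0.96 [511.   35.4  54.5  51.4  46.1] 606
top spindle_mid 0.87 [510.5 -23.8  47.1  46.2  63.8] 433
top unit 0.93 [ 469.3 -342.2  227.9  143.9   82. ] 7380
mat [ 475.4 -352.3  178.4   74.4   81.5]
scene tray 0.91 [501.4 327.8 149.4 268.5  84.1] 4160
scene unit 0.56 [ 487.2 -354.7  207.8  159.9   81.9] 8065
mat [ 476.2 -353.7  175.8   73.2   81.7]
```

View pics/t_zoom.png

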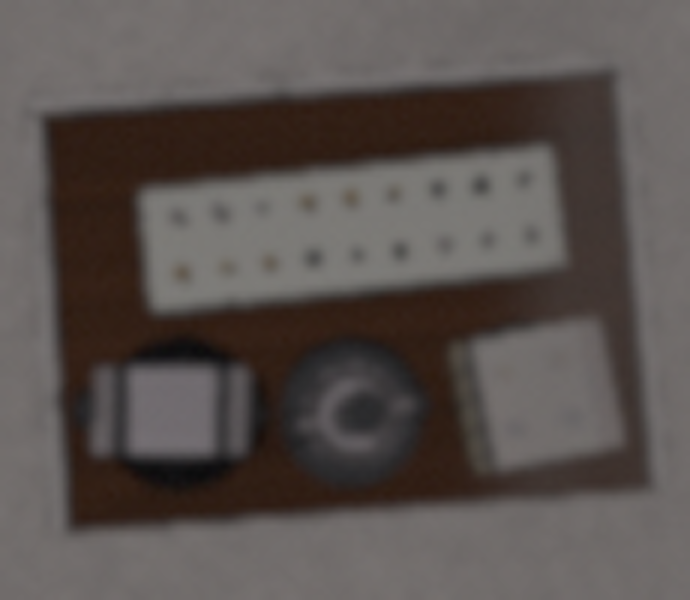

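```bash
python3 - <<'E'
from h import *
q=lambda p:((p[0]+.5)/6-.5+245,(p[1]+.5)/6-.5+195)
def quad(n,P,z):
    w=np.array([at_z("top",q(p),z)[:2]*1000 for p in P],np.float32); rr=cv2.minAreaRect(w)
    print(n,w.mean(0).round(1),np.round(rr[1],1),round(rr[2],1))
quad("table",[(92,362),(252,362),(250,458),(92,458)],.108)
quad("box",[(470,340),(600,318),(625,445),(490,472)],.1)
quad("block",[(137,187),(550,147),(566,268),(152,312)],.038)
print("spindle top",at_z("top",q((360,410)),.133),"foot",at_z("top",q((352,412)),.015), "tablefoot",at_z("top",q((181,413)),.015))
b=np.array([555.6,-23]);
for yaw in(4.8,6):
  a=np.radians(yaw);R=np.array([[np.cos(a),-np.sin(a)],[np.sin(a),np.cos(a)]])
  print(yaw,[(b+R@[-42,y]).round(1) for y in(64,0,-64)])
E
```

```text
table [512.   36.8] [31.1 52.3] 0.6
box [518.6 -86.3] [43.5 45.3] 10.7
block [577.6 -24.2] [ 45.1 149.4] 6.6
spindle top [ 0.51232774 -0.02367391  0.133     ] foot [ 0.51247998 -0.02555421  0.015     ] tablefoot [0.51150389 0.03664133 0.015     ]
4.8 [array([508.4,  37.3]), array([513.7, -26.5]), array([519.1, -90.3])]
6 [array([507.1,  36.3]), array([513.8, -27.4]), array([520.5, -91. ])]
```

```bash
cat >> h.py <<'E'
UP=0.13
TR=np.array([.5005,.3285]); TY=-5.5; G=.159
def slot(d):
    a=np.radians(TY); return TR+d*np.array([np.cos(a),np.sin(a)])
# name: xy, closing dir on board (deg), grasp z on board, grip force, tray slot
T=dict(table=((.5115,.0368),1,.092,22,.078),spindle=((.5124,-.0248),5,.108,25,.0),box=((.5186,-.0866),10.7,.084,18,-.078))
def ori(close): return [180,0,close-90]
def pick(xy,close,z,f):
    r.goto([*xy,z+G+UP],ori(close)); r.movel([*xy,z+G+.02],.2); r.movel([*xy,z+G],.06)
    r.close_gripper(f); o=r.get_obs(); print("grip",round(o["opening"],3),o["grip_force"]); 
    r.movel([*xy,z+G+.02],.05); r.movel([*xy,z+G+UP],.2)
def place(xy,close,z):
    r.goto([*xy,z+G+UP],ori(close)); r.movel([*xy,z+G+.012],.2)
    hit=r.movel([*xy,z+G-.004],.02,stop_force=3.); o=r.get_obs(); print("down",hit,round(o["eef_pos"][2]-z-G,4),o["force"].round(1) if hasattr(o["force"],"round") else o["force"],round(o["opening"],3))
    r.gripper_open(); r.pause(.1); r.movel([*xy,z+G+UP],.25)
    o=r.get_obs(); print("t",round(o["t"],2))
E
python3 - <<'E'
from h import *
for n,(xy,c,z,f,d) in T.items():
    print(n,r.inverse_kinematics([*xy,z+G+UP],ori(c)),r.inverse_kinematics([*xy,z+G],ori(c)),r.inverse_kinematics([*slot(d),z+G+UP],ori(TY+90)),r.inverse_kinematics([*slot(d),z+G],ori(TY+90)))
print(r.inverse_kinematics([.4758,-.353,.37],ori(-8.4)))
xy,c,z,f,d=T["table"]
pick(xy,c,z,f); place(slot(d),TY+90,z-.005)
im=r.camera("scene"); cv2.imwrite("pics/s1.png",cv2.resize(im[60:300,150:450,::-1],None,fx=2,fy=2))
E
```

```text
table [-4.45272481e+00  1.95158777e+01  9.13975179e+01 -2.54444375e-14
  6.90866045e+01  1.74547275e+02] [-4.45272481e+00  2.86262484e+01  1.00614813e+02 -2.54444375e-14
  5.07589387e+01  1.74547275e+02] [ 2.24077740e+01  3.52541589e+01  6.52904225e+01 -2.54444375e-14
  7.94554186e+01  1.17907774e+02] [ 2.24077740e+01  4.17331425e+01  7.45123852e+01 -2.54444375e-14
  6.37544723e+01  1.17907774e+02]
spindle [-1.13357393e+01  1.87117719e+01  8.99073818e+01 -2.54444375e-14
  7.13808463e+01  1.63664261e+02] [-1.13357393e+01  2.72985153e+01  9.97134634e+01 -2.54444375e-14
  5.29880213e+01  1.63664261e+02] [ 2.59468437e+01  2.77306041e+01  7.57771436e+01 -2.54444375e-14
  7.64922524e+01  1.21446844e+02] [ 2.59468437e+01  3.48417389e+01  8.53844070e+01 -2.54444375e-14
  5.97738541e+01  1.21446844e+02]
box [-1.78353341e+01  2.12665022e+01  9.00904574e+01 -2.54444375e-14
  6.86430404e+01  1.51464666e+02] [-1.78353341e+01  3.03802828e+01  9.89406616e+01 -2.54444375e-14
  5.06790556e+01  1.51464666e+02] [ 3.03360155e+01  2.27195025e+01  8.78222656e+01 -2.54444375e-14
  6.94582318e+01  1.25836016e+02] [ 3.03360155e+01  3.15610914e+01  9.66076764e+01 -2.54444375e-14
  5.18312323e+01  1.25836016e+02]
[-4.39813233e+01  2.82462392e+01  7.92942404e+01 -2.54444375e-14
  7.24595204e+01  1.44418677e+02]
grip 0.304 21.801148429512978
down True -0.0002 [0.1 1.4 5.1] 0.3
t 12.2
```

View pics/s1.png

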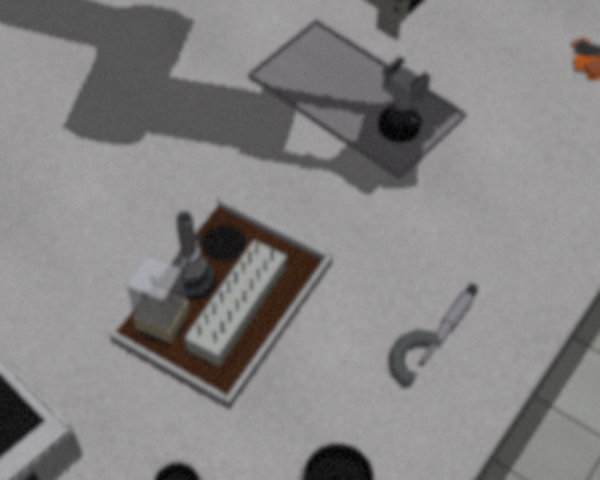

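The table stands upright on the tray at about (400,110) in the picture, and the block hasn't moved. Next are the spindle and the box.

```bash
python3 - <<'E'
from h import *
for n in("spindle","box"):
    xy,c,z,f,d=T[n]; pick(xy,c,z,f); place(slot(d),TY+90,z-.005)
r.goto([.45,.1,.45],ori(10))
for c in("scene","top"):
    im=r.camera(c); cv2.imwrite(f"pics/{c}2.png",im[:,:,::-1])
a=cv2.imread("pics/scene2.png")[60:300,150:450];b=cv2.imread("pics/top2.png")[120:360,90:390]
cv2.imwrite("pics/c2.png",cv2.resize(np.hstack([a,b]),(800,320)))
print([(d["score"],at_z("top",np.array(d["xy"])*[560,420],.023)) for d in r.pinpoint("top","block_mid")])
for n,z in(("model_table_mid",.053),("spindle_mid",.0655),("cutter_box_mid",.049)):
    print(n,[(round(d["score"],2),at_z("top",np.array(d["xy"])*[560,420],z)) for d in r.pinpoint("top",n)[:1]])
for d in(.078,0,-.078):print(slot(d))
E
```

```text
grip 0.192 25.00007003545761
down True -0.0002 [-0.5 -0.   4.3] 0.189
t 21.85
grip 0.477 17.9104346036911
down True -0.0004 [0.8 1.2 2.8] 0.479
t 31.27
[(0.6, array([ 0.58468466, -0.01855243,  0.023     ]))]
model_table_mid [(0.68, array([0.57625331, 0.32706266, 0.053     ]))]
spindle_mid [(0.71, array([0.50302957, 0.33138179, 0.0655    ]))]
cutter_box_mid [(0.46, array([ 0.55246268, -0.0150997 ,  0.049     ]))]
[0.5781409  0.32102403]
[0.5005 0.3285]
[0.4228591  0.33597597]
```

View pics/c2.png

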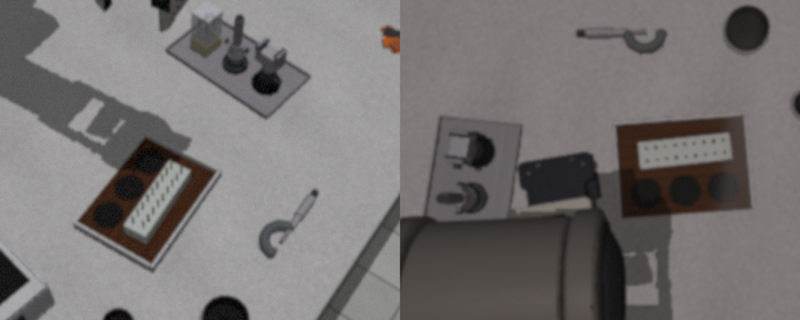

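All three stand upright on the tray, and the block hasn't moved. Next is the block, approached 15 mm towards the front so the back finger clears the rim.

```bash
python3 - <<'E'
from h import *
a=np.radians(6.7); xy=np.array([.5775,-.0248])-.015*np.array([np.cos(a),np.sin(a)])
pick(xy,6.7,.040,20)
place((.4758,-.353),-8.4,.102)
r.goto([.45,.1,.45],ori(10))
for c in("scene","top"):
    im=r.camera(c); cv2.imwrite(f"pics/{c}3.png",im[:,:,::-1])
    print([(d["score"],at_z(c,np.array(d["xy"])*[560,420],.085)) for d in r.pinpoint(c,"block_mid")])
a=cv2.imread("pics/scene3.png")[190:390,30:280];b=cv2.imread("pics/top3.png")[180:380,310:560]
cv2.imwrite("pics/c3.png",cv2.resize(np.hstack([a,b]),(800,320)))
E
```

```text
grip 0.477 20.00024914741516
down True 0.0001 [ 0.1 -1.   3.8] 0.48
t 40.96
[(0.84, array([ 0.47909672, -0.3527349 ,  0.085     ]))]
[(0.74, array([ 0.48173347, -0.35445141,  0.085     ])), (0.67, array([0.4937363 , 0.29840264, 0.085     ]))]
```

View pics/c3.png

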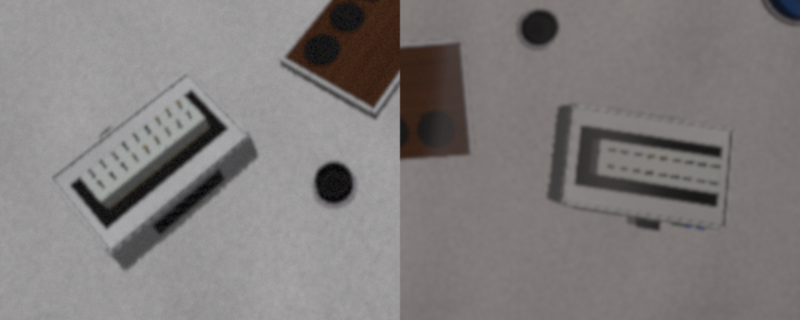

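```bash
python3 - <<'E'
from h import *
a=np.radians(-8.4);R=np.array([[np.cos(a),-np.sin(a)],[np.sin(a),np.cos(a)]])
ims=[]
for c,(y,x) in(("scene",(230,60)),("top",(230,400))):
    im=cv2.imread(f"pics/{c}3.png")[y:y+130,x:x+160]; im=cv2.resize(im,None,fx=2.5,fy=2.5,interpolation=cv2.INTER_CUBIC)
    P=[[*(np.array([.4758,-.353])+R@[sx*.022,sy*.075]),.1] for sx,sy in((-1,-1),(-1,1),(1,1),(1,-1))]
    p=((proj(c,P)-[x,y]+.5)*2.5).astype(np.int32); cv2.polylines(im,[p],True,(0,0,255),1); ims.append(im)
cv2.imwrite("pics/c4.png",np.hstack(ims))
E
```

```text
(no output)
```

View pics/c4.png

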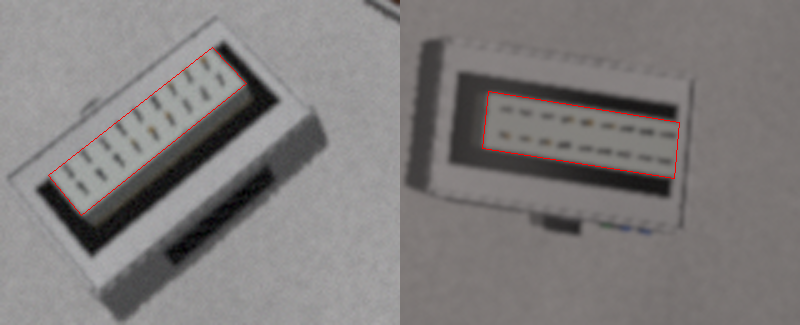

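The block's outline matches the intended pose in both views. I'll return the tall things.

```bash
python3 - <<'E'
from h import *
for n in("box","spindle","table"):
    xy,c,z,f,d=T[n]; pick(slot(d),TY+90,z-.005,f); place(xy,c,z)
r.goto([.3,.35,.45],ori(40))
for c in("scene","top"):
    im=r.camera(c); cv2.imwrite(f"pics/{c}5.png",im[:,:,::-1])
T0=cv2.imread("pics/top0.png")[195:295,235:370];T5=cv2.imread("pics/top5.png")[195:295,235:370];S=cv2.imread("pics/scene5.png")[130:280,180:320]
h=lambda a:cv2.resize(a,(int(a.shape[1]*200/a.shape[0]),200),interpolation=cv2.INTER_CUBIC)
cv2.imwrite("pics/c5.png",np.hstack([h(T0),h(T5),h(S)]))
E
```

```text
grip 0.479 17.95936346054077
down True -0.0002 [ 1.1 -0.6  3. ] 0.475
t 51.7
grip 0.185 25.0000137090683
down True -0.0002 [-0.8  0.   4.9] 0.189
t 61.51
grip 0.304 21.92143175750971
down True -0.0002 [0.3 0.  4.2] 0.303
t 70.65Traceback (most recent call last):
  File "<stdin>", line 4, in <module>
plant.Unreachable: the arm cannot take that pose within its joint ranges
```

```bash
python3 - <<'E'
from h import *
r.goto([.42,.33,.43],ori(84))
for c in("scene","top"):
    im=r.camera(c); cv2.imwrite(f"pics/{c}5.png",im[:,:,::-1])
T0=cv2.imread("pics/top0.png")[195:295,235:370];T5=cv2.imread("pics/top5.png")[195:295,235:370];S=cv2.imread("pics/scene5.png")[130:280,180:320]
h=lambda a:cv2.resize(a,(int(a.shape[1]*200/a.shape[0]),200),interpolation=cv2.INTER_CUBIC)
cv2.imwrite("pics/c5.png",np.hstack([h(T0),h(T5),h(S)]))
E
```

```text
(no output)
```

View pics/c5.png

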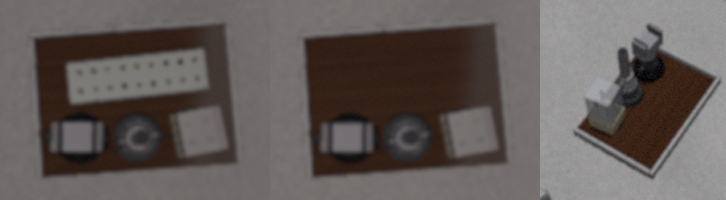

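The before and after top views match: table, spindle and box stand in the same places at about (78,137), (137,137) and (200,132) in each panel, upright.

```bash
python3 -c "
from plant import r
print(r.hand_in())"
```

```text
the job is handed in; nothing more can be done
None
```

The job is handed in: the bur block lies centred lengthwise on the unit's mat with its burs up, and the model table, spindle and cutter box stand upright back on their own pads; the hand-in call gave no verdict, but the last pictures show everything in place.

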